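Put the white pipe fittings back in their tubs

ROBOT

A 6-joint arm with a two-finger parallel gripper is mounted at the origin on the work surface. World frame = base frame: x ahead of the robot, y to its left, z up, the work surface at z = 0. Lengths are in m, angles in rad, forces in N, time in s.
With the tool pointing down it reaches from about 0.325 to 0.775 m from the base axis. Payload 5.5 kg.
Tool frame: the origin (TCP) lies on the mounting face of the last link; the fingertips stand 182 mm ahead of it and the grasp point (between the pads) lies ahead of it (r.hold_point_z is the z of the grasp point in the tool frame, in m); z points along the fingers, y is the direction in which the jaws open and shut (so a half turn about z gives the same grasp; the last joint's range is limited). The gripper opens to 88 mm and grips with 3 to 60 N. Pads are 20 mm wide; open, the fingers measure 115 mm over their backs; the gripper's body (75 mm by 178 mm) begins 61 mm behind the grasp point.
Start: joints at [1.225, 0.091, 1.231, -0, 1.82, -0.057], TCP at [0.171, 0.575, 0.405] pointing down, gripper open.
Joint ranges: [-2.87, 2.87], [-0.86, 2.18], [0.17, 2.46], [-1.51, 4.65], [0.06, 2.69], [-2.65, 2.65]. Speed limits (rad/s): [2.57, 2.57, 3.01, 3.14, 3.14, 3.14].

INTERFACE

Orientations are given as a unit quaternion [w, x, y, z].
In Python, from cell import r gives the robot as it stands. The module is installed in compiled form; this text tells all that it offers.
- The arm moves only by the tool apply_moves, never from a script. Its argument "commands" is a list that holds one entry, the list of rows, each a list of 5 numbers: the shift along the tool's x, y, z in mm, then the turn about the tool's z in rad, then the finger opening in mm, from 0 to 87.8. In form: [[[dx, dy, dz, spin, jaw], ...]]. A call has 1 to 12 rows; each row shifts and turns the commanded pose from where the row before left it, along the tool's axes as they then stand; what a row does not reach is not made up. A row lasts 1/10 s, in which the tool goes at most 50 mm and 8.59 degrees, less where a joint would pass 70% of its speed; a pose out of reach is approached as far as the arm can. A call with a gripper value outside its range is refused whole. The fingers move at their own pace and stop on an object; "newtons" is the grip in N (left out, the last holds). Time passes only in rows, so rows that do not move let the fingers close. It gives the time, the measured TCP pose, the force and the opening at its end, in the units of the state.
- r.sense(): the state, without advancing time (a new reading comes with each control period).
- r.snapshot(name): name is "scene" or "top" or "wrist"; returns the picture (420x560x3 uint8, red, green, blue); there is no depth.
- r.camera_model(name): a dict with "K" (3x3 intrinsics, pixels), "extrinsics" (4x4, takes a point from camera to world coordinates); the wrist camera has in their place "tool_from_camera" (4x4, takes a point from camera to tool coordinates, whose origin is the TCP and whose axes are the flange's). Camera axes: x right, y down, z forward; pixel columns grow to the right and rows downward; lengths in m; the calibration is good to about 2 mm. A picture is of the moment at which its call begins: read the wrist's pose just before it. camera_model takes no time and is no camera call.
- r.finish_job(): hands the job in, once; it reports no verdict.
The state is a dict: "clock": time; "joints": joint angles; "dq": joint speeds; "tau": joint torques, N m; "tcp_pos": TCP position; "tcp_rot": TCP orientation; "force": force on the tool from outside, world axes, zero at the start; "ft_torque": the same for the moment, N m; "gripper_width": finger opening in m.
Only numpy, scipy, OpenCV 4.12 (cv2) and the standard library are available. Lean on these libraries where they do the work, as an engineer would, in place of code of your own. Each camera call takes 0.05 s, during which the arm holds its last target. There are 200 camera calls.

TASK

Put the four white water-pipe fittings lying loose on the bench (elbow, tee, coupling and end cap) back into the carry tray, each in the blue tub that already holds its own kind. Set each one down on the tub's floor in the free space beside the stock, the same way up as it stands on the bench. Leave the dark grey conduit elbow and tee where they lie, undisturbed.

Things in the scene. Friction and masses are not known exactly. Their poses are not given: they have to be found in the camera images.
- elbow: WHITE plastic 90-degree pipe elbow lying flat: two sockets, 34 mm outer diameter, along its own +x and +y, each ending 36 mm from the crossing of their axes, which lie 17 mm above the underside. Outer 22 mm of each socket 34 mm thick, the rest 30 mm. Origin: on the underside below the crossing. 30 g. z up.
- tee: WHITE plastic pipe tee lying flat: run along own x, 72 mm long (36 mm each side), branch along +y ending 36 mm from the crossing; sockets 34 mm thick (outer 22 mm of each, 30 mm between), axes 17 mm above the underside. Origin: on the underside below the crossing. 45 g. z up.
- coupling: WHITE plastic straight pipe coupling standing on end: a tube 34 mm across and 50 mm tall, with its dark bore showing from above. Origin: centre of the underside, z up. 28 g.
- cap: WHITE plastic pipe end cap standing open end down: 34 mm across, 32 mm tall, straight sides to 26 mm, closed domed top (no bore seen from above). Origin: centre of the underside, z up. 22 g.
- grey_elbow: DARK GREY conduit fitting that does not belong: 90-degree pipe elbow lying flat: two sockets, 34 mm outer diameter, along its own +x and +y, each ending 36 mm from the crossing of their axes, which lie 17 mm above the underside. Outer 22 mm of each socket 34 mm thick, the rest 30 mm. Origin: on the underside below the crossing.
- grey_tee: DARK GREY conduit fitting that does not belong: pipe tee lying flat: run along own x, 72 mm long (36 mm each side), branch along +y ending 36 mm from the crossing; sockets 34 mm thick (outer 22 mm of each, 30 mm between), axes 17 mm above the underside. Origin: on the underside below the crossing.
- bin_elbow: blue open tub, fixed, in the green tray; at its far (+x) end loose stock: one white elbow (34 mm high); floor free from x -75 to +15 mm. Outside 156 (x) by 110 (y) by 28 mm high, walls and floor 3 mm (inside 150 by 104). x points away from the robot within 6 degrees, z up. Origin: centre of the underside, 4 mm above the bench; floor at own z 3 mm.
- bin_tee: blue open tub, fixed, in the green tray; at its far (+x) end loose stock: one white tee (34 mm high); floor free from x -75 to +15 mm. Outside 156 (x) by 110 (y) by 28 mm high, walls and floor 3 mm (inside 150 by 104). x points away from the robot within 6 degrees, z up. Origin: centre of the underside, 4 mm above the bench; floor at own z 3 mm.
- bin_coupling: blue open tub, fixed, in the green tray; at its far (+x) end loose stock: two white couplings on end (50 mm high); floor free from x -75 to +15 mm. Outside 156 (x) by 110 (y) by 28 mm high, walls and floor 3 mm (inside 150 by 104). x points away from the robot within 6 degrees, z up. Origin: centre of the underside, 4 mm above the bench; floor at own z 3 mm.
- bin_cap: blue open tub, fixed, in the green tray; at its far (+x) end loose stock: two white end caps (32 mm high); floor free from x -75 to +15 mm. Outside 156 (x) by 110 (y) by 28 mm high, walls and floor 3 mm (inside 150 by 104). x points away from the robot within 6 degrees, z up. Origin: centre of the underside, 4 mm above the bench; floor at own z 3 mm.
Mind the look-alikes: they are no part of the job. What is shaped like the cap but turquoise is not meant.

How it is judged:
At the end, for the whole second after the job is handed in: The white elbow, tee, coupling and cap each rest inside the tub of their own kind, underside on the tub's floor (origin less than 10 mm above the tub's underside), same way up as at the start within 0.2 rad, at rest; the two grey fittings are within 20 mm of where they lay (x of elbow in the frame of bin_elbow between -0.078 and 0.078 m and y of elbow in the frame of bin_elbow between -0.055 and 0.055 m and z of elbow in the frame of bin_elbow between -0.004 and 0.01 m and angle between each of elbow, tee, coupling, cap's own z axis and vertical below 0.2 rad and linear speed of each of elbow, tee, coupling, cap below 0.02 m/s and x of tee in the frame of bin_tee between -0.078 and 0.078 m and y of tee in the frame of bin_tee between -0.055 and 0.055 m and z of tee in the frame of bin_tee between -0.004 and 0.01 m and x of coupling in the frame of bin_coupling between -0.078 and 0.078 m and y of coupling in the frame of bin_coupling between -0.055 and 0.055 m and z of coupling in the frame of bin_coupling between -0.004 and 0.01 m and x of cap in the frame of bin_cap between -0.078 and 0.078 m and y of cap in the frame of bin_cap between -0.055 and 0.055 m and z of cap in the frame of bin_cap between -0.004 and 0.01 m and distance of each of grey_elbow, grey_tee from where it was at the start of the episode below 0.02 m); the robot touches nothing.
It fails at once if the grey elbow was moved by more than 20 mm (distance of grey_elbow from where it was at the start of the episode above 0.02 m).
It fails at once if the grey tee was moved by more than 20 mm (distance of grey_tee from where it was at the start of the episode above 0.02 m).
It also fails if it takes over 96 s, if anything falls off the work surface, if the arm or the gripper's body presses on something with over 40 N, if the wrist force passes 120 N, or if a joint passes its speed limit or range.

## Working session

There is one attempt and no reset: what is moved stays moved. The work goes in short steps, Python scripts to look and compute and a tool call to move; the robot and the scene stay as the last step left them, time stands still between calls to the robot, and variables do not carry over. Pictures are saved under pics/ and viewed, about 12 in all and at most 16, crops included, and the job is handed in when it is done.

Besides the shell and the picture viewer there is one more tool, called after "Request:" in YAML: its name, and indented under it one key for each argument. apply_moves: Moves the arm, as the interface text tells. Its arguments: {"type":"object","properties":{"commands":{"type":"array","items":{"type":"array","items":{"type":"array","items":{"type":"number"}}}},"newtons":{"type":"number"}},"required":["commands"]}

```bash
mkdir -p pics; python3 - <<'E'
from cell import r
import cv2,numpy as np
s=r.sense();print({k:np.round(v,3).tolist() for k,v in s.items()},r.hold_point_z)
for n in("top","scene"):
    cv2.imwrite(f"pics/{n}0.png",r.snapshot(n)[:,:,::-1]);m=r.camera_model(n);print(n,np.round(m["K"],1).tolist(),np.round(m["extrinsics"],3).tolist())
print(r.camera_model("wrist"))
E
```

```text
{'clock': 0.0, 'joints': [1.225, 0.092, 1.232, 0.0, 1.82, -0.057], 'dq': [-0.0, 0.0, 0.002, 0.001, 0.002, 0.0], 'tau': [-0.001, -44.644, -40.645, 0.07, 0.029, -0.0], 'tcp_pos': [0.171, 0.575, 0.404], 'tcp_rot': [-0.0, 0.144, 0.99, -0.001], 'force': [-0.131, -0.311, 0.42], 'ft_torque': [0.025, -0.003, 0.01], 'gripper_width': 0.088} 0.1633
top [[499.2, 0.0, 272.6], [0.0, 499.2, 212.4], [0.0, 0.0, 1.0]] [[0.007, -0.999, 0.052, 0.465], [-1.0, -0.007, -0.009, -0.002], [0.009, -0.052, -0.999, 1.194], [0.0, 0.0, 0.0, 1.0]]
scene [[423.9, 0.0, 276.7], [0.0, 423.9, 199.6], [0.0, 0.0, 1.0]] [[-0.506, 0.479, -0.717, 1.174], [0.862, 0.302, -0.407, 0.344], [0.022, -0.824, -0.566, 0.529], [0.0, 0.0, 0.0, 1.0]]
{'K': array([[326.73881466,   0.        , 281.04955389],
       [  0.        , 326.73881466, 212.46606614],
       [  0.        ,   0.        ,   1.        ]]), 'tool_from_camera': array([[ 4.31766760e-04, -9.67507058e-01, -2.52843640e-01,
         6.91881076e-02],
       [ 9.99999019e-01,  7.54711538e-04, -1.18026462e-03,
         1.02410664e-03],
       [ 1.33273836e-03, -2.52842882e-01,  9.67506434e-01,
         2.08308857e-02],
       [ 0.00000000e+00,  0.00000000e+00,  0.00000000e+00,
         1.00000000e+00]])}
```

View pics/top0.png

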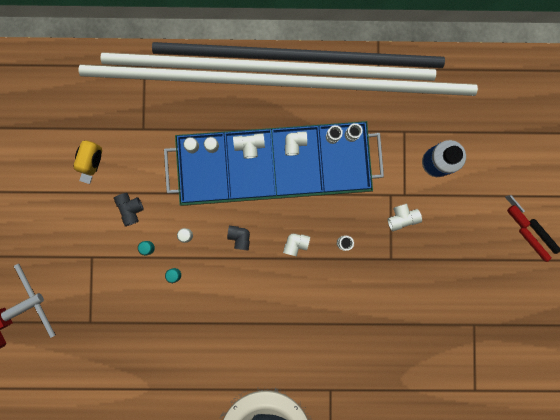

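View pics/scene0.png

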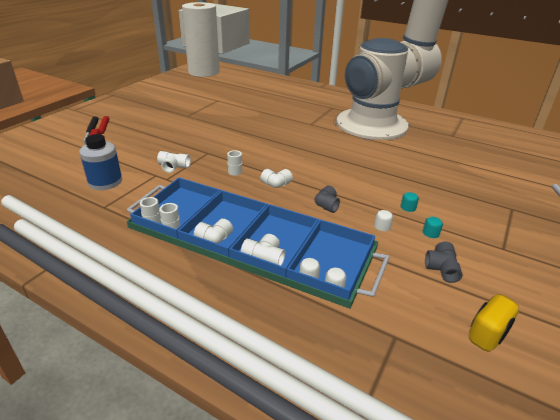

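```bash
cat > h.py <<'E'
import cv2,numpy as np
from cell import r
def cast(px,K,T,z):
    px=np.atleast_2d(np.asarray(px,float));d=np.c_[(px-K[[0,1],2])/K[[0,1],[0,1]],np.ones(len(px))]@T[:3,:3].T
    o=T[:3,3];return (o+d*((z-o[2])/d[:,2])[:,None])[:,:2]
def blobs(m,amin,amax):
    c,_=cv2.findContours(m,cv2.RETR_EXTERNAL,cv2.CHAIN_APPROX_NONE)
    return [k for k in c if amin<cv2.contourArea(k)<amax]
def white(im):
    h=cv2.cvtColor(im,cv2.COLOR_RGB2HSV);return ((h[...,1]<70)&(h[...,2]>150)).astype(np.uint8)*255
def blue(im):
    h=cv2.cvtColor(im,cv2.COLOR_RGB2HSV);return ((abs(h[...,0].astype(int)-110)<12)&(h[...,1]>130)&(h[...,2]>50)).astype(np.uint8)*255
def rect(P): # world pts (mm) -> min area rect centre,size,angle(rad of first side),centroid
    P=P.astype(np.float32);(c,s,a)=cv2.minAreaRect(P);M=cv2.moments(P.reshape(-1,1,2));return np.array(c),s,np.deg2rad(a),np.array([M['m10'],M['m01']])/M['m00']
E
python3 - <<'E'
from h import *
im=r.snapshot("top");m=r.camera_model("top");K,T=m["K"],m["extrinsics"]
for k in blobs(white(im),60,1500):
    u=k[:,0].mean(0)
    P=cast(k[:,0],K,T,.017)*1000;c,s,a,g=rect(P);print("white px",u.round(),"c",c.round(1),"s",np.round(s,1),"a",a.round(3),"g",g.round(1))
b=blue(im);b[:, 400:]=0;b[:100]=0;b[215:]=0
b=cv2.morphologyEx(b,cv2.MORPH_CLOSE,np.ones((7,7)))
k=max(blobs(b,500,1e6),key=cv2.contourArea);c,s,a,g=rect(cast(k[:,0],K,T,.032)*1000);print("tray",c,s,a)
i2=cv2.resize(im[100:300,100:440],None,fx=2.3,fy=2.3,interpolation=cv2.INTER_CUBIC);cv2.imwrite("pics/crop0.png",i2[:,:,::-1])
E
```

```text
white px [265. 407.] c [78.7  1.8] s [ 63.7 189.6] a 0.004 g [77.   1.5]
white px [ 43. 320.] c [269.5 519.2] s [82.4  8.2] a 0.491 g [270.1 518.4]
white px [ 21. 294.] c [339.5 595.9] s [95.7 91.2] a 0.5 g [320.9 573. ]
white px [346. 243.] c [ 454.1 -186.8] s [34.3 35.8] a 1.249 g [ 454.8 -186.5]
white px [296. 244.] c [449.8 -69.1] s [52.6 52.6] a 1.331 g [453.2 -67.3]
white px [183. 234.] c [472.3 197.3] s [28.4 29.8] a 0.797 g [472.4 197. ]
white px [404. 216.] c [ 522.3 -321.8] s [48.1 79.9] a 0.311 g [ 517.8 -324.2]
white px [450. 155.] c [ 664.3 -434.5] s [69.6 72. ] a 0.008 g [ 664.7 -433.8]
white px [190. 143.] c [687.8 184.8] s [26.4 28.5] a 0.009 g [688.  185.5]
white px [210. 143.] c [690.  136.7] s [27.1 28.7] a 0.801 g [689.6 136.9]
white px [249. 144.] c [682.5  44.9] s [55.8 72.7] a 0.109 g [688.9  45.5]
white px [295. 142.] c [690.  -67.2] s [55.3 47.7] a 0.005 g [694. -63.]
white px [335. 132.] c [ 718.4 -160.1] s [33.8 34.1] a 0.794 g [ 717.9 -159.7]
white px [355. 130.] c [ 723.  -207.2] s [33.8 32.5] a 0.792 g [ 723.1 -207. ]
tray [643.62182617 -14.02929688] (158.1908721923828, 446.7642517089844) 0.08203247720797809
```

View pics/crop0.png

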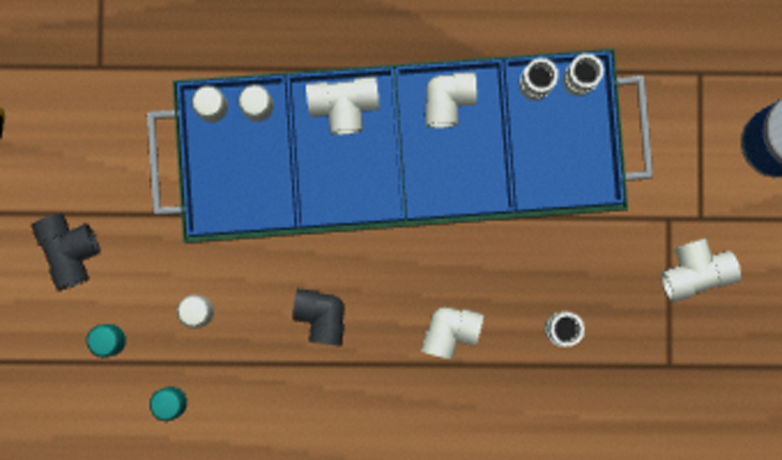

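```bash
cat >> h.py <<'E'
from scipy.spatial.transform import Rotation as Ro
def pose():
    s=r.sense();q=s["tcp_rot"];return s,Ro.from_quat([q[1],q[2],q[3],q[0]]).as_matrix(),np.array(s["tcp_pos"])
def go(x,y,z,jaw=None): # target hold-point xy mm, tcp z mm, jaw-axis world angle deg -> tool shift mm, spin
    s,R,p=pose();h=p*1000+R[:,2]*163.3; d=R.T@(np.array([x,y,z-163.3])-h)
    a=np.rad2deg(np.arctan2(R[1,1],R[0,1]));sp=0 if jaw is None else -((jaw-a+90)%180-90)
    print("shift",d.round(1),"spin",np.deg2rad(sp).round(3),"| jaw ang",a.round(1),"tcp",(p*1000).round(1),"w",round(s["gripper_width"]*1000,1),"t",round(s["clock"],2),"F",np.round(s["force"],1))
def wrist(name=None,zc=.017,amin=300):
    s,R,p=pose();im=r.snapshot("wrist");m=r.camera_model("wrist");T=np.eye(4);T[:3,:3]=R;T[:3,3]=p;T=T@m["tool_from_camera"];K=m["K"]
    for k in blobs(white(im),amin,40000):
        c,sz,a,g=rect(cast(k[:,0],K,T,zc)*1000)
        if max(sz)<110: print("px",k[:,0].mean(0).round(),"c",c.round(1),"s",np.round(sz,1),"a",np.rad2deg(a).round(1),"g",g.round(1))
    if name: cv2.imwrite(f"pics/{name}.png",im[:,:,::-1])
    return im,K,T
E
python3 -c "
from h import *
go(472,196,330)"
```

```text
shift [-396.6 -277.4   74.2] spin 0.0 | jaw ang 73.4 tcp [170.9 575.2 403.8] w 87.7 t 0.15 F [0.1 0.1 0.4]
```

Request:
apply_moves:
  commands:
    - [[-33,-23,6,0,60],[-33,-23,6,0,60],[-33,-23,6,0,60],[-33,-23,6,0,60],[-33,-23,6,0,60],[-33,-23,6,0,60],[-33,-23,6,0,60],[-33,-23,6,0,60],[-33,-23,6,0,60],[-33,-23,6,0,60],[-33,-23,6,0,60],[-33,-23,6,0,60]]
  newtons: 20

```text
clock: 1.35
tcp_pos: [0.4726, 0.1963, 0.3322]
tcp_rot: [-0.0, 0.144, 0.99, 0.0]
force: [1.0, 0.1, 0.2]
gripper_width: 0.0602
```

Request:
apply_moves:
  commands:
    - [[0,0,0,0,60],[0,0,0,0,60],[0,0,0,0,60]]

```text
clock: 1.65
tcp_pos: [0.4715, 0.1985, 0.3327]
tcp_rot: [-0.0, 0.144, 0.99, 0.0]
force: [-0.2, 0.3, 0.3]
gripper_width: 0.0599
```

```bash
python3 -c "
from h import *
wrist('w1',.013)
go(472,196,330)"
```

```text
px [542. 260.] c [599.3 429.2] s [26.6 21.1] a 73.5 g [599.3 429.3]
px [ 19. 254.] c [449.6 -63.6] s [38.1 60.7] a 69.1 g [449.4 -62.7]
px [275. 202.] c [470.9 193.5] s [34.  38.6] a 73.5 g [472.3 194. ]
shift [-1.4 -2.5  2.9] spin 0.0 | jaw ang 73.5 tcp [471.3 198.7 332.9] w 60.1 t 1.7 F [-0.6  0.5 -0.1]
```

View pics/w1.png

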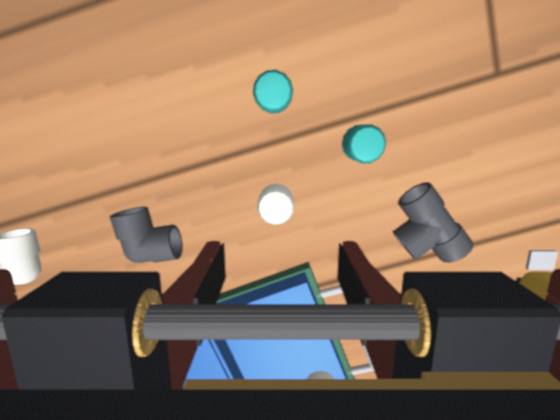

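Request:
apply_moves:
  commands:
    - [[-1.4,-4.2,20,0,60],[0,0,30,0,60],[0,0,30,0,60],[0,0,30,0,60],[0,0,20,0,60],[0,0,10,0,60],[0,0,6,0,60],[0,0,0,0,60],[0,0,0,0,20],[0,0,0,0,20],[0,0,0,0,20],[0,0,0,0,20]]

```text
clock: 2.9
tcp_pos: [0.4723, 0.1934, 0.1874]
tcp_rot: [0.001, 0.144, 0.99, 0.0]
force: [-0.0, 0.4, 1.5]
gripper_width: 0.0332
```

Request:
apply_moves:
  commands:
    - [[0,0,0,0,20],[0,0,0,0,20],[0,0,-10,0,20],[0,0,-30,0,20],[0,0,-30,0,20],[0,0,-10,0,20],[0,0,0,0,20]]

```text
clock: 3.6
tcp_pos: [0.4724, 0.1935, 0.2685]
tcp_rot: [0.002, 0.144, 0.99, 0.001]
force: [-1.2, -0.3, -0.4]
gripper_width: 0.0334
```

```bash
python3 -c "
from h import *
go(600,150.4,270)"
```

```text
shift [-134.1   -5.3   -1.1] spin 0.0 | jaw ang 73.5 tcp [472.4 193.5 268.5] w 33.4 t 3.6 F [-1.2 -0.3 -0.4]
```

Request:
apply_moves:
  commands:
    - [[-10,-1,0,0,20],[-30,-1,0,0,20],[-30,-1,0,0,20],[-30,-1,0,0,20],[-24,-1,0,0,20],[-10,0,0,0,20],[0,0,0,0,20],[0,0,20,0,20],[0,0,30,0,20],[0,0,15,0,20],[0,0,5,0,20],[0,0,0,0,20]]

```text
clock: 4.8
tcp_pos: [0.5985, 0.1507, 0.1964]
tcp_rot: [-0.001, 0.144, 0.99, -0.0]
force: [-0.2, 1.0, -0.5]
gripper_width: 0.0335
```

```bash
python3 -c "
from h import *
wrist('w2',.02)
go(600,150.4,195)"
```

```text
px [283. 264.] c [600.7 153. ] s [35.9 43.7] a 40.7 g [600.3 151.8]
px [421. 220.] c [603.8 225.6] s [71.1 28.4] a 4.8 g [594.7 232.1]
shift [-1.1 -0.   2.2] spin 0.0 | jaw ang 73.5 tcp [598.9 150.7 197.2] w 33.4 t 4.85 F [-1.   0.9  0.7]
```

View pics/w2.png

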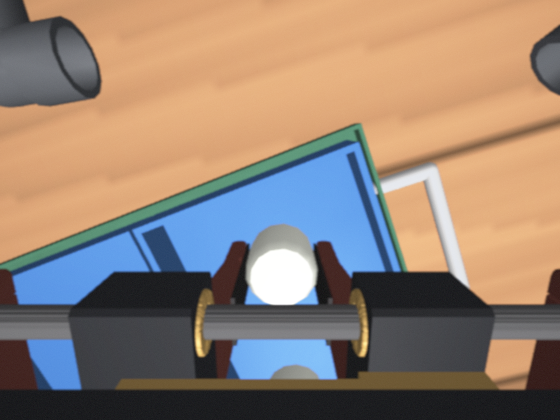

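Request:
apply_moves:
  commands:
    - [[0,0,2,0,20],[0,0,0,0,20],[0,0,0,0,46],[0,0,0,0,46],[0,0,0,0,46],[0,0,-15,0,46],[0,0,-30,0,46],[0,0,-40,0,50],[0,0,-20,0,60],[0,0,0,0,60]]

```text
clock: 5.85
tcp_pos: [0.5997, 0.1505, 0.3057]
tcp_rot: [0.004, 0.144, 0.99, 0.001]
force: [0.1, 0.2, 0.4]
gripper_width: 0.0588
```

```bash
python3 -c "
from h import *
wrist('w3',.02)
go(431.2,-54.7,310,76.3)"
```

```text
px [216. 344.] c [706.2  56.6] s [41.6 13.4] a 88.5 g [706.9  54.7]
px [334. 294.] c [688.2 174.2] s [27.1 18.2] a 2.7 g [688.6 175.2]
px [292. 293.] c [675.2 138.6] s [30.8 24.8] a 73.4 g [679.2 139.9]
px [280. 208.] c [600.1 152. ] s [34.3 36.9] a 18.5 g [599.5 151.8]
px [379. 203.] c [621.9 225.8] s [105.1  32.6] a 4.8 g [620.5 234.1]
shift [ 103.4 -244.9   -8.5] spin -0.05 | jaw ang 73.5 tcp [599.3 150.5 302.5] w 59.8 t 5.9 F [0.2 0.1 0.6]
```

View pics/w3.png

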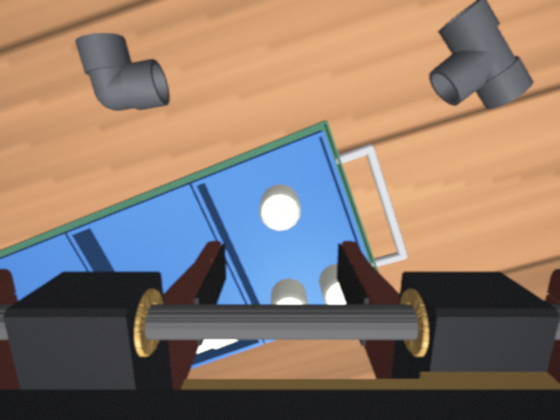

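The cap stands in its tub at (280,208), with the stock caps behind it. On to the elbow.

Request:
apply_moves:
  commands:
    - [[13,-31,-1,0,60],[13,-31,-1,0,60],[13,-31,-1,0,60],[13,-31,-1,0,60],[13,-31,-1,0,60],[13,-31,-1,0,60],[13,-31,-1,0,60],[12,-28,-1,0,60],[0,0,0,-0.05,60],[0,0,0,0,60],[0,0,0,0,60]]

```text
clock: 7.0
tcp_pos: [0.4304, -0.055, 0.3064]
tcp_rot: [-0.001, 0.12, 0.993, 0.0]
force: [0.1, -0.6, -0.6]
gripper_width: 0.0599
```

```bash
python3 -c "
from h import *
wrist('w4',.017)
go(431.2,-54.7,186,76.3)"
```

```text
px [150. 263.] c [ 446.9 -179.8] s [43.6 34.9] a 55.6 g [ 450.9 -180.6]
px [270. 236.] c [448.9 -69.9] s [54.4 59.7] a 74.3 g [451.3 -68.7]
shift [ -1.1   0.2 120.6] spin -0.0 | jaw ang 76.3 tcp [430.6 -54.8 306.6] w 59.7 t 7.05 F [-0.2 -0.4  0.9]
```

View pics/w4.png

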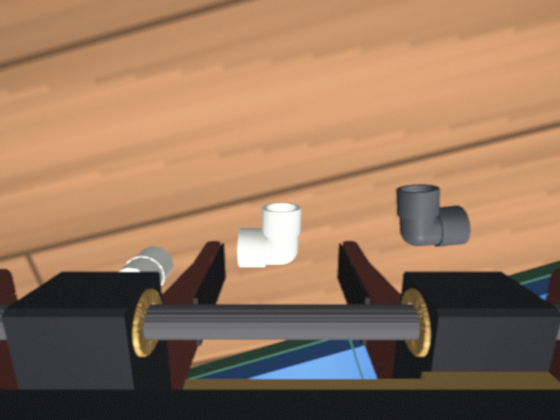

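Request:
apply_moves:
  commands:
    - [[-1,0,20,0,60],[0,0,30,0,60],[0,0,30,0,60],[0,0,20,0,60],[0,0,12,0,60],[0,0,8,0,60],[0,0,0,0,60],[0,0,0,0,20],[0,0,0,0,20],[0,0,0,0,20],[0,0,0,0,20],[0,0,0,0,20]]
  newtons: 30

```text
clock: 8.25
tcp_pos: [0.4317, -0.0554, 0.1883]
tcp_rot: [0.001, 0.119, 0.993, -0.0]
force: [-0.3, 0.6, 1.9]
gripper_width: 0.033
```

Request:
apply_moves:
  commands:
    - [[0,0,0,0,20],[0,0,0,0,20],[0,0,-10,0,20],[0,0,-30,0,20],[0,0,-30,0,20],[0,0,-10,0,20],[0,0,0,0,20]]

```text
clock: 8.95
tcp_pos: [0.4319, -0.0554, 0.2692]
tcp_rot: [0.002, 0.119, 0.993, -0.0]
force: [-0.2, -0.3, 0.6]
gripper_width: 0.0331
```

```bash
python3 -c "
from h import *
wrist('w5',.095)
go(591.6,-64.2,270,94.7)"
```

```text
px [266. 346.] c [476.6 -72.8] s [41.5 12. ] a 76.4 g [475.4 -74.7]
px [281. 275.] c [437. -56.] s [35.1 31.8] a 76.4 g [438.4 -56. ]
shift [-157.5   29.2   -2.4] spin -0.321 | jaw ang 76.3 tcp [431.5 -55.3 267.5] w 33.2 t 9.0 F [ 0.9  0.2 -0.5]
```

View pics/w5.png

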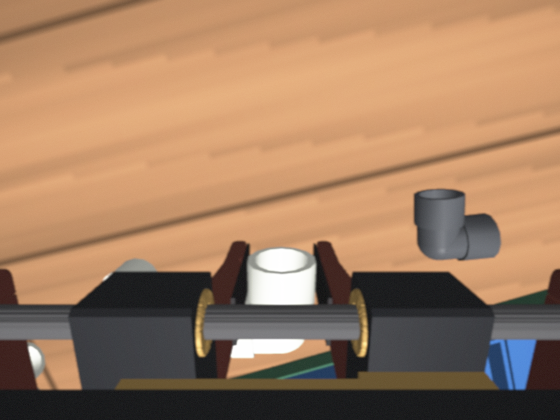

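Request:
apply_moves:
  commands:
    - [[-15,3,0,0,20],[-30,5,0,0,20],[-35,7,0,0,20],[-35,7,0,0,20],[-28,5,0,0,20],[-14,2,0,0,20],[0,0,0,-0.11,20],[0,0,0,-0.11,20],[0,0,0,-0.1,20],[0,0,15,0,20],[0,0,15,0,20],[0,0,0,0,20]]

```text
clock: 10.2
tcp_pos: [0.5897, -0.0641, 0.2323]
tcp_rot: [-0.004, -0.04, 0.999, 0.001]
force: [0.1, 0.2, -0.8]
gripper_width: 0.0338
```

```bash
python3 -c "
from h import *
go(591.6,-64.2,195.5,94.7)"
```

```text
shift [-3.4 -0.7 36.8] spin -0.003 | jaw ang 94.5 tcp [589.7 -64.1 232.3] w 33.8 t 10.2 F [ 0.1  0.2 -0.8]
```

Request:
apply_moves:
  commands:
    - [[-3,-1,0,0,20],[0,0,15,0,20],[0,0,12,0,20],[0,0,5,0,20],[0,0,0,0,20],[0,0,0,0,20]]

```text
clock: 10.8
tcp_pos: [0.594, -0.065, 0.2057]
tcp_rot: [-0.0, -0.041, 0.999, -0.0]
force: [0.7, -0.1, 0.5]
gripper_width: 0.0333
```

```bash
python3 -c "
from h import *
wrist('w6',.024)
go(591.6,-64.2,195.5,94.7)"
```

```text
px [274. 358.] c [654.5 -65.1] s [27.6 46.9] a 4.7 g [653.3 -63.4]
px [281. 278.] c [602.4 -64. ] s [33.2 37.3] a 4.7 g [603.3 -63.4]
shift [ 2.6  1.1 10.6] spin -0.001 | jaw ang 94.7 tcp [594.1 -65.  206.1] w 33.3 t 10.85 F [ 0.4 -0.7 -1.1]
```

View pics/w6.png

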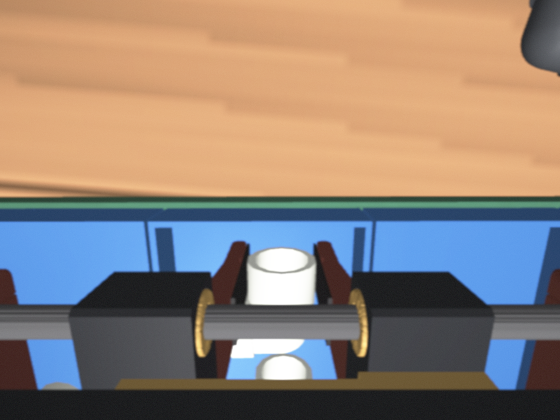

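Request:
apply_moves:
  commands:
    - [[2,1,5,0,20],[0,0,4,0,20],[0,0,1.5,0,20],[0,0,0,0,20],[0,0,0,0,20],[0,0,0,0,20]]

```text
clock: 11.45
tcp_pos: [0.5919, -0.0642, 0.1954]
tcp_rot: [0.0, -0.041, 0.999, -0.0]
force: [-1.0, 0.4, 1.9]
gripper_width: 0.0334
```

Request:
apply_moves:
  commands:
    - [[0,0,0,0,46],[0,0,0,0,46],[0,0,0,0,46],[0,0,-15,0,46],[0,0,-30,0,46],[0,0,-40,0,50],[0,0,-20,0,60],[0,0,0,0,60]]

```text
clock: 12.25
tcp_pos: [0.5925, -0.0643, 0.306]
tcp_rot: [0.004, -0.041, 0.999, -0.001]
force: [0.8, 0.0, 0.4]
gripper_width: 0.0591
```

```bash
python3 -c "
from h import *
wrist(None,.024)
go(454,-184,315)"
```

```text
px [281. 293.] c [666.9 -57.2] s [23.5 33.8] a 4.8 g [667.8 -56.8]
px [535. 239.] c [602.6 148.6] s [35.1 45.8] a 17.3 g [600.8 153. ]
px [270. 233.] c [612.4 -72.8] s [57.5 55.3] a 4.7 g [614.6 -70.6]
px [ 53. 234.] c [ 629.4 -256.2] s [86.9 25.5] a 3.0 g [ 633.6 -261.4]
px [131.  17.] c [ 462.7 -184.9] s [27.5 54.3] a 4.6 g [ 462.4 -178.8]
shift [ 148.2 -108.   -12.7] spin 0.0 | jaw ang 94.7 tcp [592.2 -64.2 302.8] w 59.6 t 12.3 F [ 0.7  0.  -1.6]
```

Request:
apply_moves:
  commands:
    - [[15,-10,-2,0,60],[28,-20,-3,0,60],[32,-24,-3,0,60],[32,-24,-2,0,60],[26,-18,-1,0,60],[15,-10,0,0,60],[0,0,0,0,60],[0,0,0,0,60]]

```text
clock: 13.1
tcp_pos: [0.4529, -0.1817, 0.3098]
tcp_rot: [-0.001, -0.04, 0.999, 0.001]
force: [-0.5, 0.3, 0.2]
gripper_width: 0.0601
```

```bash
python3 -c "
from h import *
wrist('w7',.05)
go(454,-182,194)"
```

```text
px [114. 256.] c [ 489.6 -310.8] s [30.  79.7] a 4.6 g [ 492.4 -305.6]
px [279. 213.] c [ 450.2 -182.8] s [42.5 34.4] a 4.6 g [ 451.5 -182.6]
shift [ -0.9  -0.9 116. ] spin 0.0 | jaw ang 94.7 tcp [ 453.3 -181.4  310. ] w 60.4 t 13.15 F [ 0.8 -0.5 -0.6]
```

View pics/w7.png

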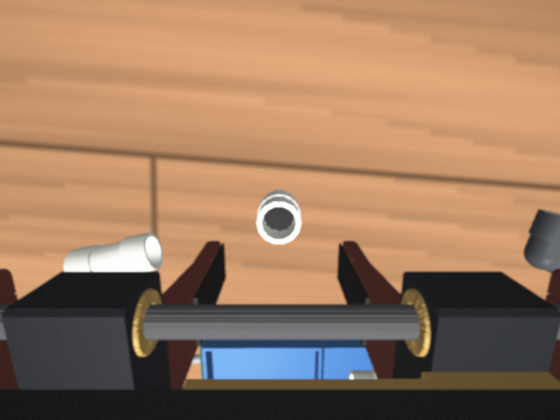

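The coupling is centred at (279,218) between the fingers, and its upper ring agrees with (454,-182).

Request:
apply_moves:
  commands:
    - [[-1,-1,20,0,60],[0,0,30,0,60],[0,0,30,0,60],[0,0,20,0,60],[0,0,12,0,60],[0,0,5,0,60],[0,0,0,0,60],[0,0,0,0,20],[0,0,0,0,20],[0,0,0,0,20],[0,0,0,0,20],[0,0,0,0,20]]

```text
clock: 14.35
tcp_pos: [0.4543, -0.1829, 0.1949]
tcp_rot: [0.001, -0.041, 0.999, -0.0]
force: [0.4, 0.7, 2.9]
gripper_width: 0.0334
```

Request:
apply_moves:
  commands:
    - [[0,0,0,0,20],[0,0,0,0,20],[0,0,-10,0,20],[0,0,-30,0,20],[0,0,-30,0,20],[0,0,-10,0,20],[0,0,0,0,20]]

```text
clock: 15.05
tcp_pos: [0.4544, -0.1829, 0.2758]
tcp_rot: [0.001, -0.041, 0.999, -0.001]
force: [-1.2, 0.2, 0.2]
gripper_width: 0.0334
```

```bash
python3 -c "
from h import *
go(627.4,-183.4,275)"
```

```text
shift [-171.9  -14.2    1.3] spin 0.0 | jaw ang 94.7 tcp [ 454.4 -182.9  275.8] w 33.4 t 15.05 F [-1.2  0.2  0.2]
```

Request:
apply_moves:
  commands:
    - [[-15,-2,0,0,20],[-32,-3,0,0,20],[-38,-3,0,0,20],[-40,-3,0,0,20],[-30,-2,0,0,20],[-16,-1,0,0,20],[0,0,0,0,20],[0,0,15,0,20],[0,0,15,0,20],[0,0,0,0,20],[0,0,0,0,20]]

```text
clock: 16.15
tcp_pos: [0.6248, -0.1829, 0.2428]
tcp_rot: [-0.001, -0.04, 0.999, 0.0]
force: [0.2, -0.3, 0.9]
gripper_width: 0.0336
```

```bash
python3 -c "
from h import *
go(627.4,-183.4,202.5)"
```

```text
shift [-3.  -0.9 40.3] spin 0.0 | jaw ang 94.6 tcp [ 624.8 -182.9  242.8] w 33.6 t 16.15 F [ 0.2 -0.3  0.9]
```

Request:
apply_moves:
  commands:
    - [[0,0,12,0,20],[0,0,14,0,20],[0,0,8,0,20],[0,0,0,0,20],[0,0,0,0,20],[0,0,0,0,20]]

```text
clock: 16.75
tcp_pos: [0.6259, -0.1829, 0.2108]
tcp_rot: [0.0, -0.041, 0.999, -0.0]
force: [1.0, -0.0, 0.2]
gripper_width: 0.0337
```

```bash
python3 -c "
from h import *
wrist('w8',.05)
go(627.4,-183.4,202.5)"
```

```text
px [505. 365.] c [665.7 -66.4] s [25.1 17.8] a 4.6 g [665.2 -66.1]
px [281. 279.] c [ 627. -182.] s [23.6 38. ] a 4.7 g [ 625.5 -182. ]
px [134. 235.] c [ 613.2 -246.1] s [26.4 23.3] a 4.7 g [ 609.9 -250.9]
px [489. 246.] c [602.9 -90.6] s [53.7 49.3] a 83.3 g [603.9 -85.2]
px [33. 42.] c [ 534.6 -283.4] s [31.9 36.6] a 82.4 g [ 533.1 -287.8]
shift [-1.3 -0.5  8.4] spin 0.0 | jaw ang 94.7 tcp [ 625.9 -182.9  210.9] w 33.8 t 16.8 F [ 0.  -0.3  0.2]
```

View pics/w8.png

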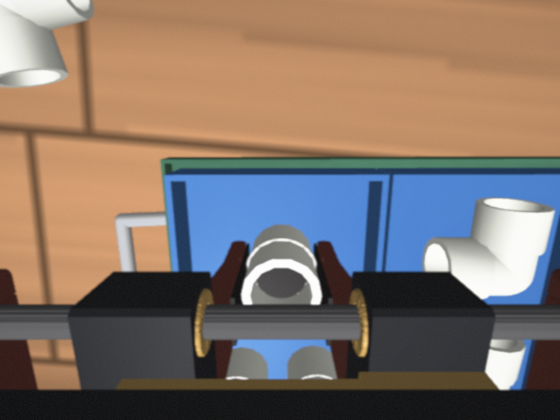

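Coupling is centred over its tub with clear space, and the placed elbow is seen at (490,245). Lower and release.

Request:
apply_moves:
  commands:
    - [[0,0,5,0,20],[0,0,3,0,20],[0,0,0.5,0,20],[0,0,0,0,20],[0,0,0,0,20],[0,0,0,0,20]]

```text
clock: 17.4
tcp_pos: [0.6257, -0.1829, 0.2017]
tcp_rot: [0.0, -0.041, 0.999, -0.0]
force: [1.2, -0.8, 1.1]
gripper_width: 0.0336
```

Request:
apply_moves:
  commands:
    - [[0,0,0,0,46],[0,0,0,0,46],[0,0,0,0,46],[0,0,-15,0,46],[0,0,-30,0,46],[0,0,-40,0,50],[0,0,-20,0,60],[0,0,0,0,60]]

```text
clock: 18.2
tcp_pos: [0.6261, -0.183, 0.313]
tcp_rot: [0.004, -0.041, 0.999, -0.002]
force: [-0.7, -0.7, -0.0]
gripper_width: 0.0594
```

```bash
python3 -c "
from h import *
wrist(None,.05)
go(535,-320,315,107.8)"
```

```text
px [533. 273.] c [655.9  22.6] s [48.9 27.7] a 61.9 g [657.1  21.6]
px [413. 270.] c [659.6 -75. ] s [27.3 40.9] a 34.5 g [657.5 -72.2]
px [283. 212.] c [ 623.6 -182.4] s [42.9 34.7] a 5.8 g [ 624.7 -182.1]
px [186. 216.] c [ 641.  -249.8] s [75.8 25.7] a 4.5 g [ 633.9 -257.1]
px [416. 203.] c [607.3 -84.2] s [50.6 54.2] a 4.8 g [609.2 -82. ]
px [114.  54.] c [ 525.2 -308. ] s [50.3 76.6] a 18.0 g [ 521.  -308.6]
shift [ 102.4 -128.9   -5.6] spin -0.229 | jaw ang 94.7 tcp [ 625.9 -182.9  309.6] w 60.0 t 18.25 F [ 0.1 -0.1 -0.5]
```

Request:
apply_moves:
  commands:
    - [[15,-12,-1,0,60],[30,-24,-1,0,60],[32,-26,-1,0,60],[30,-24,-1,0,60],[15,-12,-1,0,60],[8,-7,0,0.14,60],[0,0,0,0.14,60],[0,0,0,0.14,60],[0,0,0,0.14,60],[0,0,0,0.14,60],[0,0,0,0.14,60],[0,0,0,0.14,60]]

```text
clock: 19.45
tcp_pos: [0.5033, -0.2985, 0.309]
tcp_rot: [-0.002, 0.437, 0.899, 0.0]
force: [-0.2, 1.2, -0.8]
gripper_width: 0.0595
```

Request:
apply_moves:
  commands:
    - [[0,0,0,0.14,60],[0,0,0,0.14,60],[0,0,0,0.08,60],[0,0,0,0,60],[0,0,0,0,60]]

```text
clock: 19.95
tcp_pos: [0.5038, -0.2984, 0.31]
tcp_rot: [-0.001, 0.588, 0.809, -0.0]
force: [-0.3, -0.4, -0.1]
gripper_width: 0.0598
```

```bash
python3 -c "
from h import *
wrist('w9',.017)
go(505,-298,186,17.8)"
```

```text
px [287. 241.] c [ 521.  -324.3] s [55.4 85.1] a 18.0 g [ 516.3 -324.9]
px [465. 227.] c [ 662.3 -255.9] s [107.5  32.4] a 4.7 g [ 663.1 -264.5]
px [490. 121.] c [ 642.7 -176.1] s [55.7 39.5] a 18.0 g [ 642.6 -176.1]
px [524.   8.] c [625.3 -95.6] s [25.4 10.5] a 18.0 g [625.2 -95. ]
shift [ -0.5   1.4 124.4] spin 0.003 | jaw ang 18.0 tcp [ 504.  -298.3  310.4] w 60.2 t 20.0 F [-0.7 -0.4  0.6]
```

View pics/w9.png

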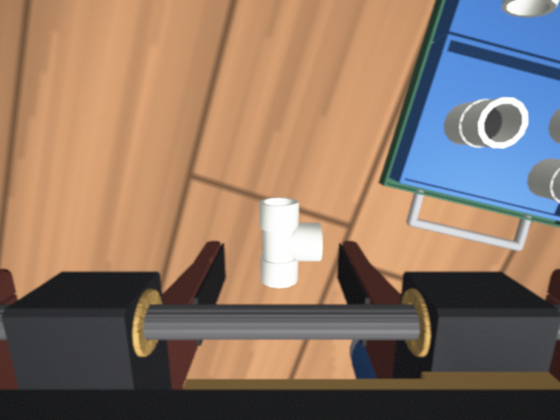

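Tee's run is vertical at column ~280, the near socket between the fingers, branch to the right; jaw alignment is good.

Request:
apply_moves:
  commands:
    - [[2,-1,20,0,60],[0,0,30,0,60],[0,0,30,0,60],[0,0,24,0,60],[0,0,12,0,60],[0,0,8,0,60],[0,0,0,0,60],[0,0,0,0,20],[0,0,0,0,20],[0,0,0,0,20],[0,0,0,0,20],[0,0,0,0,20]]

```text
clock: 21.2
tcp_pos: [0.5032, -0.2966, 0.1885]
tcp_rot: [0.001, 0.589, 0.808, -0.0]
force: [-1.5, -0.2, 2.8]
gripper_width: 0.0331
```

Request:
apply_moves:
  commands:
    - [[0,0,0,0,20],[0,0,0,0,20],[0,0,-10,0,20],[0,0,-30,0,20],[0,0,-30,0,20],[0,0,-15,0,20],[0,0,-5,0,20],[0,0,0,0,20]]

```text
clock: 22.0
tcp_pos: [0.503, -0.2965, 0.2776]
tcp_rot: [0.0, 0.589, 0.808, -0.0]
force: [0.6, 0.1, -1.0]
gripper_width: 0.0333
```

```bash
python3 -c "
from h import *
wrist('w10',.1)
go(605.5,58.9,280,4.7)"
```

```text
px [286. 357.] c [ 525. -349.] s [48.1 26.4] a 17.9 g [ 521.5 -349.3]
px [282. 278.] c [ 505.4 -301.5] s [37.4 33. ] a 17.9 g [ 505.4 -302.4]
px [483. 234.] c [ 599.4 -246.7] s [70.6 21.7] a 4.5 g [ 599.9 -252.4]
px [515. 122.] c [ 584.5 -196.5] s [43.1 26.8] a 22.7 g [ 588.2 -194.6]
shift [306.4 206.9  -3.4] spin 0.23 | jaw ang 17.9 tcp [ 502.9 -296.4  276.5] w 33.8 t 22.05 F [-0.8 -1.1 -1.3]
```

View pics/w10.png

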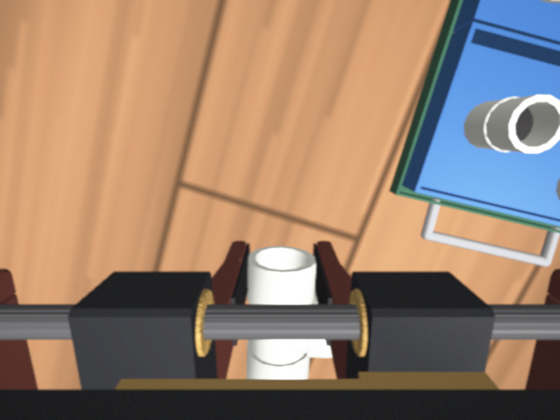

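Request:
apply_moves:
  commands:
    - [[12,8,0,0,20],[24,16,-1,0,20],[34,23,-1,0,20],[34,23,0,0,20],[34,23,0,0,20],[34,23,0,0,20],[34,23,0,0,20],[34,23,0,0,20],[32,22,0,0,20],[22,15,0,0,20],[12,8,0,0,20],[0,0,0,0.12,20]]

```text
clock: 23.25
tcp_pos: [0.6059, 0.0607, 0.2781]
tcp_rot: [-0.001, 0.636, 0.772, -0.001]
force: [0.2, 0.2, 0.4]
gripper_width: 0.0333
```

Request:
apply_moves:
  commands:
    - [[0,0,0,0.11,20],[0,0,15,0,20],[0,0,15,0,20],[0,0,10,0,20],[0,0,0,0,20],[0,0,0,0,20]]

```text
clock: 23.85
tcp_pos: [0.606, 0.0581, 0.2389]
tcp_rot: [-0.0, 0.677, 0.736, -0.0]
force: [0.3, 0.1, -0.3]
gripper_width: 0.0334
```

```bash
python3 -c "
from h import *
wrist('w11',.04)
go(605.5,58.9,195.5,4.7)"
```

```text
px [286. 359.] c [618.2 -15. ] s [50.7 29.9] a 4.8 g [615.7 -14.1]
px [285. 286.] c [608.7  36.2] s [38.8 26. ] a 7.6 g [609.3  35.2]
px [280. 258.] c [604.5  53.5] s [27.5 13.8] a 4.8 g [605.2  53.4]
px [402. 247.] c [672.3  69.3] s [53.  36.6] a 4.8 g [678.3  65.8]
px [439. 127.] c [682.8 134.4] s [28.6 28.4] a 53.3 g [683.  134.3]
px [282.  79.] c [598.5 151.5] s [29.6 30.2] a 54.9 g [598.4 151.3]
px [456.  30.] c [681.7 180.6] s [27.7 28.5] a 51.5 g [681.7 180.2]
shift [ 0.8 -0.6 44.2] spin 0.0 | jaw ang 4.7 tcp [606.2  58.2 239.7] w 33.4 t 23.9 F [ 0.1  0.2 -1.2]
```

View pics/w11.png

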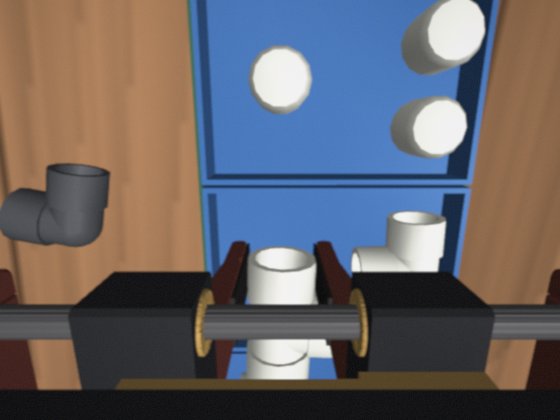

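Request:
apply_moves:
  commands:
    - [[0,-3,10,0,20],[0,0,15,0,20],[0,0,8,0,20],[0,0,2,0,20],[0,0,0,0,20],[0,0,0,0,20]]

```text
clock: 24.5
tcp_pos: [0.6033, 0.0581, 0.205]
tcp_rot: [0.0, 0.678, 0.736, 0.0]
force: [0.6, -0.0, -0.3]
gripper_width: 0.0338
```

```bash
python3 -c "
from h import *
go(602.5,58.9,195.5,4.7)"
```

```text
shift [ 0.9 -0.8  9.5] spin -0.0 | jaw ang 4.7 tcp [603.3  58.1 205. ] w 33.8 t 24.5 F [ 0.6 -0.  -0.3]
```

Request:
apply_moves:
  commands:
    - [[0,0,5,0,20],[0,0,3,0,20],[0,0,1.5,0,20],[0,0,0,0,20],[0,0,0,0,20],[0,0,0,0,20]]

```text
clock: 25.1
tcp_pos: [0.6031, 0.0581, 0.1956]
tcp_rot: [0.0, 0.678, 0.735, 0.0]
force: [-1.4, -0.5, 3.5]
gripper_width: 0.0333
```

Request:
apply_moves:
  commands:
    - [[0,0,0,0,44],[0,0,0,0,44],[0,0,0,0,44],[0,0,-15,0,44],[0,0,-30,0,44],[0,0,-40,0,50],[0,0,-40,0,60],[0,0,-30,0,60],[30,0,-30,0,60],[30,0,-10,0,60],[40,0,0,0,60],[40,0,0,0,60]]

```text
clock: 26.3
tcp_pos: [0.5913, 0.1985, 0.3925]
tcp_rot: [0.001, 0.678, 0.735, 0.001]
force: [-0.1, -0.2, -0.1]
gripper_width: 0.0598
```

Request:
apply_moves:
  commands:
    - [[40,-10,0,0,60],[40,-20,0,0,60],[40,-20,0,0,60],[40,-20,0,0,60],[40,-20,0,0,60],[30,-10,0,0,60],[0,0,0,0,60],[0,0,0,0,60]]

```text
clock: 27.1
tcp_pos: [0.4728, 0.4189, 0.3909]
tcp_rot: [0.0, 0.677, 0.736, 0.0]
force: [0.0, -0.1, 0.2]
gripper_width: 0.0598
```

```bash
python3 - <<'E'
from h import *
im=r.snapshot("top");m=r.camera_model("top");K,T=m["K"],m["extrinsics"]
for k in blobs(white(im),60,1500):
    u=k[:,0].mean(0)
    if 170<u[0]<420:
        c,s,a,g=rect(cast(k[:,0],K,T,.024)*1000);print(u.round(),c.round(1),np.round(s,1),np.rad2deg(a).round(1))
sc=r.snapshot("scene")
A=cv2.resize(im[100:280,100:400],None,fx=2,fy=2,interpolation=cv2.INTER_CUBIC);B=sc[130:310,100:500];B=cv2.resize(B,(600,270))
cv2.imwrite("pics/fin.png",np.vstack([A[:330],B])[:,:,::-1])
print(r.sense()["clock"],r.sense()["tcp_pos"])
E
```

```text
[265. 407.] [81.   1.8] [ 63.3 188.5] 0.2
[202. 180.] [600.1 154.1] [26.8 29.9] 45.8
[298. 174.] [612.9 -73.8] [53.6 49.5] 4.1
[255. 174.] [618.8  29.6] [45.  70.7] 0.4
[346. 168.] [ 631.2 -186.4] [30.8 33.3] 90.0
[190. 143.] [686.4 183.7] [26.2 28.3] 0.5
[210. 143.] [688.6 135.9] [26.9 28.5] 45.9
[249. 144.] [681.2  44.3] [55.5 72.9] 6.3
[295. 142.] [688.6 -66.8] [55.  47.4] 0.3
[335. 132.] [ 716.1 -159.2] [33.  33.8] 33.6
[355. 130.] [ 721.5 -206. ] [33.6 32.3] 45.4
27.2 [0.4736582  0.41775715 0.39071341]
```

View pics/fin.png

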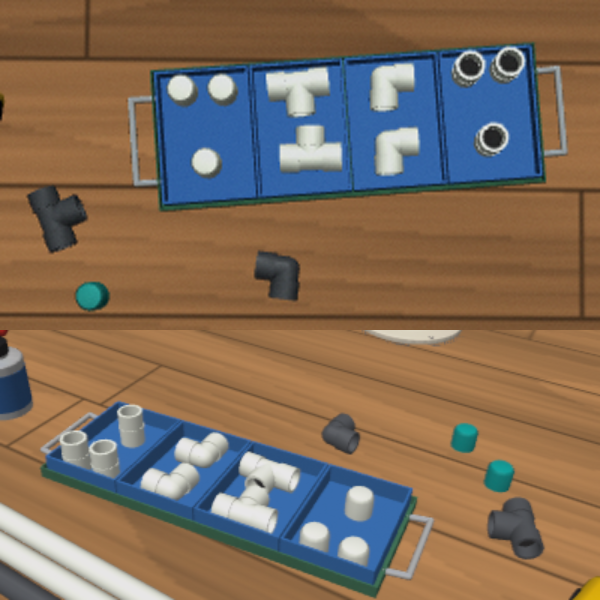

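```bash
python3 -c "
from cell import r
print(r.finish_job())"
```

```text
the job is handed in; nothing more can be done
None
```

I put all four white fittings (cap, elbow, coupling and tee) in the tubs of their own kind, on the free floor beside the stock. I handed the job in at about 27 s of the 96 s allowed. The hand-in gives no verdict.

- **Final check:** the top and scene pictures show each fitting inside its own tub, the same way up as on the bench. The gripper was clear of everything.
- **Grey fittings:** the grey elbow and tee look unmoved in those pictures, and nothing touched them. I judged this by eye, not by measurement.
- **Forces:** the readings at the end of each move stayed below 4 N.
- **Tee spacing:** the tee's branch sits only about 10 mm from the stock tee's branch, by my estimate.
- **Disagreements:** top and wrist camera positions differed by a few mm. The first top-view size of the tee was 48 x 80 mm, not the true 53 x 72. I corrected this with a wrist picture before gripping.
- **Not measured:** how far each underside is above its tub floor. I inferred it from the height at which each fitting was released.

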